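Arm and start the router from its hand unit

ROBOT

A 6-joint arm with a two-finger parallel gripper is mounted at the origin on the work surface. World frame = base frame: x ahead of the robot, y to its left, z up, the work surface at z = 0. Lengths are in m, angles in rad, forces in N, time in s.
With the tool pointing down it reaches from about 0.225 to 0.875 m from the base axis. Payload 3.4 kg.
Tool frame: the origin (TCP) lies midway between the tips of the shut fingers; the grasp point (between the pads) lies 19 mm behind it; z points along the fingers, x is the direction in which the jaws open and shut, and the axes are right-handed (so a half turn about z gives the same grasp; the last joint's range is limited). The gripper opens to 85 mm and grips with 20 to 120 N. Pads are 22 mm wide; open, the fingers measure 114 mm over their backs; the gripper's body (76 mm by 85 mm) begins 54 mm behind the grasp point. The pads swing forward as they close: fully open they stand 13 mm farther back than shut.
Start: joints at [1.209, 0.276, 1.505, -0, 1.361, -0.121], TCP at [0.137, 0.558, 0.231] pointing down, gripper open.
Joint ranges: [-2.89, 2.89], [-0.75, 2.08], [0.22, 2.7], [-1.18, 4.32], [0.11, 2.71], [-2.7, 2.7]. Speed limits (rad/s): [2.57, 2.57, 3.14, 3.14, 3.14, 3.14].

INTERFACE

Orientations are given as a 3x3 rotation matrix whose columns are the frame's x, y, z axes.
In Python, from bench import r gives the robot as it stands. The module is installed in compiled form; this text tells all that it offers.
- The arm moves only by the shell command python3 -m pendant 'ROWS'. ROWS is JSON, a list of rows, each an object of numbers: "jaw": the finger opening in mm, from 0 to 85.4; "dx", "dy", "dz": the shift along the tool's x, y, z in units of 25 mm (1.0 is 25 mm); "twist": the turn about the tool's z in units of 10 degrees (1.0 is 10 degrees). In form: [{"jaw": .., "dx": .., "dy": .., "dz": .., "twist": ..}, ...]. A call has 1 to 5 rows; each row shifts and turns the pose as measured when the row begins, along the tool's axes as they then stand; what a row does not reach is not made up. A row lasts 1/8 s, in which the tool goes at most 62.5 mm and 10.7 degrees, less where a joint would pass 70% of its speed; a pose out of reach is approached as far as the arm can. A call is refused whole if a number of a shift passes 1 or a number of a turn 1, either way. A call with a gripper value outside its range is refused whole. The fingers move at their own pace and stop on an object; the grip force is fixed at half the most. Time passes only in rows, so rows that do not move let the fingers close. It gives the time, the measured TCP pose, the force and the opening at its end, in the units of the state.
- r.state(): the state, without advancing time (a new reading comes with each control period).
- r.camera(name): name is "scene" or "top" or "wrist"; returns a dict with "pixels" (420x560x3 uint8, blue, green, red), "range_z" (420x560 float32, m along the optical axis (not along the pixel's ray), 0 where there is no reading), "camera_matrix" (3x3 intrinsics, pixels), "T" (4x4, takes a point from camera to world coordinates). Camera axes: x right, y up, looking along -z (the intrinsics and any distortion apply to the point x, -y, -z); pixel columns grow to the right and rows downward; lengths in m; the calibration is good to about 2 mm. A picture is of the moment at which its call begins.
- r.close_job(): hands the job in, once; it reports no verdict.
The state is a dict: "time": time; "joints": joint angles; "dq": joint speeds; "joint_torque": joint torques, N m; "tcp_pos": TCP position; "eef_rot": TCP orientation; "contact_force": force on the tool from outside, world axes, zero at the start; "torque": the same for the moment, N m; "grip_width": finger opening in m.
Only numpy, scipy, OpenCV 4.12 (cv2) and the standard library are available. Lean on these libraries where they do the work, as an engineer would, in place of code of your own. Each camera call takes 0.05 s, during which the arm holds its last target. There are 200 camera calls.

TASK

Take the small cordless hand unit out of its charging dock, set it down upright on the rubber mat and let go so that you can take it the other way, then place it fully home in the console holder, ends about flush, and let go. There, half-press its two-stage key to the first click and hold it there, no further, for a full second, then press it all the way down, and let it come up again. Do not press or pinch the key before the unit is in the holder, do not drop the unit, and leave the other things on the bench where they are.

Things in the scene. Friction and masses are not known exactly. Their poses are not given: they have to be found in the camera images.
- unit_center (a point): Loose hand unit: grey plastic box 62 (x) x 40 (y) x 46 high, 0.28 kg, a low black conical key in the middle of its top standing 12 higher. Point: centre of the box, 23 above its underside. It can be gripped across its x (62) or its y (40). Starts upright in the dock, its x along the dock's x. The same either way round.
- key_top (a point): Centre of the key's flat top (20 diameter; cone to 34 at its foot), 12 above the unit's top face when up. It goes straight down. First stage: 4 mm at 0.8 to 2 N, then it stops firm (the first click). Above 6.5 N the second stage gives, 5 mm more, at its stop at 9 N. Springs back.
- key_half (a joint): First stage of the key: 0 = up, 0.004 m = down to the first click.
- key_full (a joint): Second stage of the key: 0 = not begun, 0.005 m = fully down. The key top has sunk by the sum of both stages.
- dock_seat (a point): Centre of the dock's seat, 15 above the bench, where the unit stands at the start. Fixed grey plastic stand 86 (x) x 40 (y), open along y, with an upright cheek, 36 wide and 9 thick, at each x end, 3 from the unit and 44 tall above the seat: only the unit's long faces (across y) can be gripped there. It may be left or right of the mat.
- mat_top (a point): Centre of the top of the fixed black rubber mat, 160 x 160 x 3, in the middle of the work area: the clear place to set the unit down.
- holder_seat (a point): Centre of the holder's seat, 25 above the bench. Fixed grey metal bracket 62 (x) x 66 (y), open at both x ends; two cheeks run along its sides, 62 long, 9 thick, 48 apart, 44 tall above the seat: only the unit's end faces (across x) can be gripped in it. The unit goes in with its x along the holder's x, ends about flush. Opposite side of the mat from the dock.
- mouse: Bystander, to be left alone: grey computer mouse, 100 x 58 x 34 (mm). Origin under its middle.
- setter: Bystander, to be left alone: aluminium tool-height gauge, a 54 diameter drum 50 high with a small dial on its side (mm). Origin under its middle.
- driver: Bystander, to be left alone: screwdriver lying down.
- spanner: Bystander, to be left alone: steel spanner lying down, 150 long (mm). Origin under its middle.
- collet: Bystander, to be left alone: steel collet, a 32 diameter cone 34 high (mm). Origin under its middle.
- carton: Bystander, to be left alone: flat cardboard carton 85 x 130 x 35 (mm). Origin under its middle.
- mug: Bystander, to be left alone: white mug, 80 diameter, 90 high (mm). Origin under its middle.
Not all that is in view belongs to the job. What is shaped like the part that bears holder_seat but yellow is not meant.

How it is judged:
By the outcome, as a careful person would: the job done as asked, in the order asked, and still so for the second after the job is handed in, with the robot touching nothing.
It also fails if it takes over 72 s, if anything falls off the work surface, if the arm or the gripper's body presses on something with over 40 N, if the wrist force passes 120 N, or if a joint passes its speed limit or range.

## Working session

There is one attempt and no reset: what is moved stays moved. The work goes in short steps, Python scripts to look and compute and a shell command to move; the robot and the scene stay as the last step left them, time stands still between calls to the robot, and variables do not carry over. Pictures are saved under pics/ and viewed, on a budget of 10 in all, crops included, one or two more only if the job needs it, and the job is handed in when it is done.

```bash
mkdir -p pics
python3 - <<'E'
from bench import r
import cv2,numpy as np
s=r.state();print(s['time'],s['tcp_pos'],s['eef_rot'],s['contact_force'],s['grip_width'])
for n in ['scene','top']:
    c=r.camera(n);cv2.imwrite(f'pics/{n}0.png',c['pixels']);np.savez(f'{n}0.npz',**c);print(n,c['camera_matrix'],c['T'].round(3).tolist(),c.keys())
a=cv2.imread('pics/scene0.png');b=cv2.imread('pics/top0.png')
E
```

```text
0.0 [0.13693572 0.55788775 0.23043397] [[ 2.38454450e-01  9.71153465e-01 -6.50684553e-04]
 [ 9.71151916e-01 -2.38455241e-01 -1.74739568e-03]
 [-1.85214851e-03 -2.15239275e-04 -9.99998262e-01]] [ 0.42168417  0.12275086 -0.93342241] 0.08532982140777466
scene [[436.29439985   0.         276.82602479]
 [  0.         436.29439985 209.82998731]
 [  0.           0.           1.        ]] [[-0.67, -0.434, 0.602, 1.153], [0.742, -0.405, 0.534, 0.61], [0.012, 0.804, 0.594, 0.77], [0.0, 0.0, 0.0, 1.0]] dict_keys(['pixels', 'range_z', 'camera_matrix', 'T'])
top [[447.11984056   0.         277.76835682]
 [  0.         447.11984056 214.91815596]
 [  0.           0.           1.        ]] [[0.017, 0.986, -0.165, 0.29], [-1.0, 0.019, 0.006, 0.038], [0.009, 0.165, 0.986, 1.273], [0.0, 0.0, 0.0, 1.0]] dict_keys(['pixels', 'range_z', 'camera_matrix', 'T'])
```

View pics/top0.png

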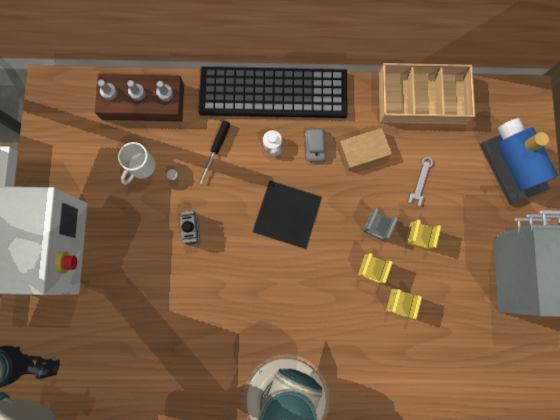

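View pics/scene0.png

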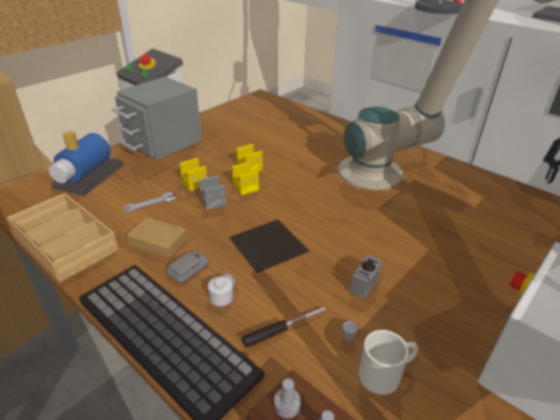

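Top view: the unit in its dock is at (189,227), and in the scene view at (367,275). Things that could be mistaken for the unit are the mouse (315,144), the setter (272,142) and the collet (172,174). The holder candidates are the grey one (380,224) and the yellow ones at (424,235), (375,268) and (404,304). I choose the grey box with the black key at (189,227) and the grey bracket at (380,224). The mat is at (288,214).

```bash
cat > h.py <<'E'
import numpy as np,cv2
def cloud(c):
    K=c['camera_matrix'];z=c['range_z'];v,u=np.mgrid[:z.shape[0],:z.shape[1]]
    p=np.stack([(u-K[0,2])/K[0,0]*z,-(v-K[1,2])/K[1,1]*z,-z],-1)
    w=p@c['T'][:3,:3].T+c['T'][:3,3];w[z==0]=np.nan;return w
def rect(P):
    (c,s,a)=cv2.minAreaRect((P[:,:2]*1000).astype(np.float32));return np.round(c,1),np.round(s,1),round(a,1)
def near(w,xy,rad):
    P=w.reshape(-1,3);return P[np.hypot(P[:,0]-xy[0],P[:,1]-xy[1])<rad]
E
python3 - <<'E'
from h import *
W={n:cloud(np.load(n+'0.npz')) for n in['top','scene']}
t=W['top']
for nm,(u,v) in dict(unit=(189,227),holder=(380,224),mat=(288,214)).items():
    xy=t[v,u][:2];print(nm,t[v,u].round(4))
    for n,w in W.items():
        P=near(w,xy,.06)
        print(n,'hist',[(int(b),int(k)) for k,b in zip(*np.histogram(P[:,2]*1000,np.arange(-6,100,4))) if k])
        for lo,hi in [(.012,.02),(.021,.03),(.05,.0565),(.057,.064),(.064,.08)]:
            Q=P[(P[:,2]>lo)&(P[:,2]<hi)]
            if len(Q)>8: print('  ',lo,hi,len(Q),rect(Q),Q.mean(0).round(4))
c=np.load('top0.npz')['pixels'];g=c.max(2)
m=(g<45).astype(np.uint8);m[:150]=0;m[280:]=0;m[:,:240]=0;m[:,340:]=0
vv,uu=np.nonzero(m);Q=t[vv,uu];print('mat',len(Q),rect(Q),np.nanmedian(Q,0))
s=np.load('scene0.npz')['pixels']
a=cv2.resize(c[185:265,150:230],(400,400),interpolation=2);b=cv2.resize(c[185:265,340:420],(400,400),interpolation=2)
cv2.imwrite('pics/crop1.png',np.hstack([a,b]))
E
```

```text
unit [0.4535 0.2705 0.072 ]
top hist [(-6, 141), (-2, 459), (2, 192), (6, 19), (10, 19), (14, 17), (18, 9), (22, 8), (26, 5), (30, 6), (34, 13), (38, 16), (42, 15), (46, 14), (50, 17), (54, 55), (58, 176), (62, 88), (66, 41), (70, 41), (74, 16), (78, 2)]
   0.012 0.02 32 (array([458. , 258.7]), array([21.2, 87.1]), 84.8) [0.4549 0.2588 0.0151]
   0.021 0.03 14 (array([460.3, 259.4]), array([79.6,  3.9]), 10.1) [0.4609 0.2585 0.0255]
   0.05 0.0565 35 (array([458.9, 274.7]), array([86.3, 34.7]), 9.0) [0.459  0.2686 0.0536]
   0.057 0.064 267 (array([458.1, 277.2]), array([85.9, 40. ]), 8.2) [0.4557 0.2767 0.0604]
   0.064 0.08 131 (array([461.4, 277.2]), array([67.4, 33.7]), 7.3) [0.4572 0.2763 0.0696]
scene hist [(-6, 16), (-2, 580), (2, 183), (6, 33), (10, 34), (14, 26), (18, 23), (22, 32), (26, 33), (30, 25), (34, 31), (38, 39), (42, 29), (46, 29), (50, 30), (54, 54), (58, 199), (62, 102), (66, 39), (70, 49), (74, 17)]
   0.012 0.02 56 (array([463.8, 291.6]), array([33. , 90.9]), 73.6) [0.4885 0.2873 0.0158]
   0.021 0.03 74 (array([467.5, 292.7]), array([30. , 81.3]), 70.9) [0.483
[... 1247 characters left out ...]
2 0.02 52 (array([ 494. , -247.2]), array([46. , 85.6]), 20.2) [ 0.4917 -0.2345  0.0162]
   0.021 0.03 79 (array([ 492.8, -245.1]), array([47.6, 85.3]), 18.7) [ 0.4885 -0.2413  0.0256]
   0.05 0.0565 80 (array([ 476.7, -250.4]), array([70.3, 61.3]), 67.1) [ 0.4753 -0.2493  0.0533]
   0.057 0.064 82 (array([ 475.8, -250.2]), array([67.9, 60.8]), 65.2) [ 0.4757 -0.2489  0.0606]
   0.064 0.08 127 (array([ 473.6, -252.7]), array([68.7, 60.9]), 65.1) [ 0.4747 -0.2529  0.0685]
mat [0.5058 0.0011 0.004 ]
top hist [(-6, 24), (-2, 388), (2, 735), (6, 185), (10, 4)]
scene hist [(-2, 67), (2, 865), (6, 99)]
mat 2788 (array([560.4, -12.3]), array([152.2, 269.7]), 72.8) [0.50514891 0.00386528 0.00328471]
```

View pics/crop1.png

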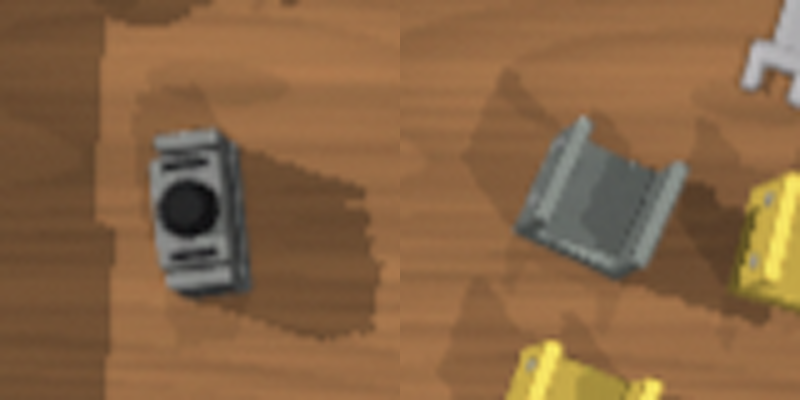

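The crop shows the grey unit with its round black key between the dock cheeks (left), and the grey bracket open along its axis (right). The choice holds. From the depth in both views, in mm and world frame:

| Item | x, y | Yaw | Height |
|---|---|---|---|
| Unit | (457, 277) | about 7.5° | top at 61 |
| Holder | (475, -252) | about -24.5° | seat at 25 |
| Mat centre | (505, 4) | not measured | top at 3 |

Next I move above the unit.

```bash
python3 -m pendant '[{"dx":-0.5,"dy":0.95,"dz":0},{"dx":-0.5,"dy":0.95},{"dx":-0.5,"dy":0.95},{"dx":-0.5,"dy":0.95},{"dx":-0.5,"dy":0.95}]'; python3 -m pendant '[{"dx":-0.5,"dy":0.95},{"dx":-0.5,"dy":0.95},{"dx":-0.5,"dy":0.95},{"dx":-0.5,"dy":0.95},{"dx":-0.5,"dy":0.95}]';  python3 -m pendant '[{"dx":-0.5,"dy":0.95},{"dx":-0.5,"dy":0.95},{"dx":-0.5,"dy":0.95},{"dx":-0.5,"dy":0.95},{"dx":-0.5,"dy":0.95}]'; python3 -m pendant '[{"twist":-1},{"twist":-1},{"twist":0}]'
```

```text
validation failed for argument at $[0]...
validation failed for argument at $[0]...
validation failed for argument at $[0]...
validation failed for argument at $[0]...
```

```bash
python3 -m pendant '[{"jaw":85,"dx":-0.5,"dy":0.95,"dz":0,"twist":0},{"jaw":85,"dx":-0.5,"dy":0.95,"dz":0,"twist":0},{"jaw":85,"dx":-0.5,"dy":0.95,"dz":0,"twist":0},{"jaw":85,"dx":-0.5,"dy":0.95,"dz":0,"twist":0},{"jaw":85,"dx":-0.5,"dy":0.95,"dz":0,"twist":0}]'
```

```text
time: 0.72
tcp_pos: [0.2381, 0.4664, 0.2278]
eef_rot: [[0.235, 0.972, -0.003], [0.972, -0.235, -0.006], [-0.006, -0.002, -1.0]]
contact_force: [0.6, -0.1, 0.6]
grip_width: 0.0849
```

```bash
python3 -m pendant '[{"jaw":85,"dx":-0.52,"dy":1,"dz":0,"twist":0},{"jaw":85,"dx":-0.52,"dy":1,"dz":0,"twist":0},{"jaw":85,"dx":-0.52,"dy":1,"dz":0,"twist":0},{"jaw":85,"dx":-0.52,"dy":1,"dz":0,"twist":0},{"jaw":85,"dx":-0.52,"dy":1,"dz":0,"twist":0}]'
python3 -m pendant '[{"jaw":85,"dx":-0.52,"dy":1,"dz":0,"twist":0},{"jaw":85,"dx":-0.52,"dy":1,"dz":0,"twist":0},{"jaw":85,"dx":-0.52,"dy":1,"dz":0,"twist":0},{"jaw":85,"dx":-0.5,"dy":1,"dz":0,"twist":0},{"jaw":85,"dx":-0.52,"dy":1,"dz":0,"twist":0}]'
python3 -m pendant '[{"jaw":85,"dx":0,"dy":0.2,"dz":0.4,"twist":-1},{"jaw":85,"dx":0,"dy":0,"dz":0.4,"twist":-1},{"jaw":85,"dx":0,"dy":0,"dz":0,"twist":-0.1},{"jaw":85,"dx":0,"dy":0,"dz":0,"twist":0}]'
cat > look.py <<'E'
import sys
from h import *
from bench import r
n=sys.argv[1];c=r.camera('wrist');cv2.imwrite(f'pics/{n}.png',c['pixels']);np.savez(n+'.npz',**c)
s=r.state();R=s['eef_rot'];print('t',s['time'],'tcp',np.round(s['tcp_pos'],4),'yaw',np.degrees(np.arctan2(R[1][0],R[0][0])),'F',np.round(s['contact_force'],1),'w',s['grip_width'])
E
python3 look.py w1
```

```text
time: 1.35
tcp_pos: [0.3464, 0.3696, 0.2259]
eef_rot: [[0.234, 0.972, -0.006], [0.972, -0.234, -0.009], [-0.01, -0.004, -1.0]]
contact_force: [-0.0, 0.7, 0.1]
grip_width: 0.0854
time: 1.98
tcp_pos: [0.4547, 0.2734, 0.2238]
eef_rot: [[0.234, 0.972, -0.01], [0.972, -0.234, -0.011], [-0.013, -0.008, -1.0]]
contact_force: [0.9, -0.7, 0.2]
grip_width: 0.0849
time: 2.48
tcp_pos: [0.4608, 0.2699, 0.2021]
eef_rot: [[-0.134, 0.991, -0.012], [0.991, 0.133, -0.012], [-0.011, -0.014, -1.0]]
contact_force: [-0.4, -0.1, -0.2]
grip_width: 0.0849
t 2.525 tcp [0.4608 0.2699 0.2021] yaw 97.69459597937973 F [ 0.4 -1.  -0.6] w 0.0853135565662516
```

View pics/w1.png

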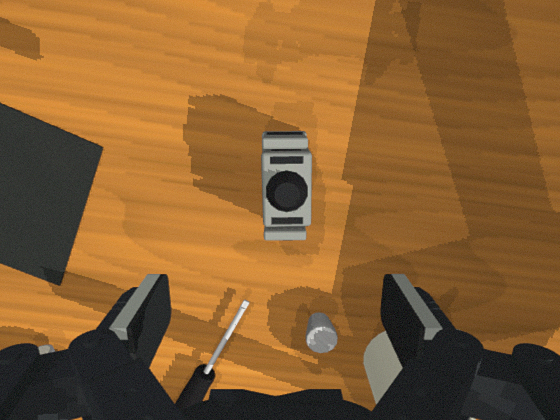

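The wrist view shows the unit at (287,187), key circle at (287,190), almost aligned with the tool. The driver and collet stand clear below it. I measure from this view.

Run:
```python
from h import *
c=np.load('w1.npz');w=cloud(c);g=c['pixels'].max(2)
P=near(w,(.457,.277),.06)
for lo,hi in [(.052,.058),(.058,.0645),(.067,.08)]:
    Q=P[(P[:,2]>lo)&(P[:,2]<hi)];print(lo,len(Q),rect(Q),np.median(Q,0).round(4))
# key dark blob, ray on z=.072/.061
m=(g<75).astype(np.uint8);m[:165]=0;m[216:]=0;m[:,:262]=0;m[:,312:]=0
cs,_=cv2.findContours(m,0,1);k=max(cs,key=cv2.contourArea);(u,v),rad=cv2.minEnclosingCircle(k);print('key px',u,v,rad)
K=c['camera_matrix'];T=c['T'];d=T[:3,:3]@np.array([(u-K[0,2])/K[0,0],-(v-K[1,2])/K[1,1],-1])
for z in(.061,.073):print(T[:3,3]+d*(z-T[2,3])/d[2])
```

```text
0.052 405 (array([456.1, 276.7]), array([85.3, 40.1]), 8.5) [0.4286 0.2755 0.0571]
0.058 3149 (array([456.2, 276.7]), array([84.6, 39.9]), 8.7) [0.445  0.2755 0.0605]
0.067 938 (array([455.6, 276.9]), array([27.9, 27.8]), 18.8) [0.4544 0.2765 0.0721]
key px 286.13751220703125 191.0 20.74903678894043
[0.45602385 0.27641616 0.061     ]
[0.45305181 0.27578494 0.073     ]
```

```bash
python3 -m pendant '[{"jaw":85,"dx":0.36,"dy":-0.06,"dz":0.5,"twist":-0.08},{"jaw":85,"dx":0,"dy":0,"dz":1,"twist":0},{"jaw":85,"dx":0,"dy":0,"dz":1,"twist":0},{"jaw":85,"dx":0,"dy":0,"dz":1,"twist":0},{"jaw":85,"dx":0,"dy":0,"dz":1,"twist":0}]'
python3 -m pendant '[{"jaw":85,"dx":0,"dy":0,"dz":1,"twist":0},{"jaw":85,"dx":0,"dy":0,"dz":0.5,"twist":0},{"jaw":85,"dx":0,"dy":0,"dz":0,"twist":0}]'; python3 look.py w2
```

```text
time: 3.15
tcp_pos: [0.4568, 0.2816, 0.0871]
eef_rot: [[-0.147, 0.989, -0.007], [0.989, 0.147, -0.008], [-0.007, -0.008, -1.0]]
contact_force: [0.5, 0.5, 0.3]
grip_width: 0.0852
time: 3.52
tcp_pos: [0.4539, 0.2822, 0.0458]
eef_rot: [[-0.148, 0.989, -0.011], [0.989, 0.148, -0.009], [-0.007, -0.013, -1.0]]
contact_force: [-0.1, 0.4, 1.0]
grip_width: 0.0849
t 3.575 tcp [0.4543 0.2823 0.0464] yaw 98.49765929875508 F [-0.5  0.8 -0.1] w 0.08517000118320678
```

```bash
python3 -m pendant '[{"jaw":85,"dx":-0.22,"dy":0.05,"dz":0,"twist":0},{"jaw":85,"dx":0,"dy":0.01,"dz":0.9,"twist":0},{"jaw":85,"dx":0,"dy":0,"dz":0,"twist":0}]'; python3 -m pendant '[{"jaw":30,"dx":0,"dy":0,"dz":0,"twist":0},{"jaw":30,"dx":0,"dy":0,"dz":0,"twist":0},{"jaw":30,"dx":0,"dy":0,"dz":0,"twist":0},{"jaw":30,"dx":0,"dy":0,"dz":0,"twist":0},{"jaw":30,"dx":0,"dy":0,"dz":0,"twist":0}]';  python3 -m pendant '[{"jaw":30,"dx":0,"dy":0,"dz":0,"twist":0},{"jaw":30,"dx":0,"dy":0,"dz":0,"twist":0},{"jaw":30,"dx":0,"dy":0,"dz":0,"twist":0}]'
```

```text
time: 3.95
tcp_pos: [0.4591, 0.2774, 0.0266]
eef_rot: [[-0.148, 0.989, -0.004], [0.989, 0.148, -0.006], [-0.006, -0.005, -1.0]]
contact_force: [0.1, -0.4, -0.1]
grip_width: 0.0851
time: 4.58
tcp_pos: [0.4608, 0.2779, 0.0294]
eef_rot: [[-0.148, 0.989, 0.0], [0.989, 0.148, -0.004], [-0.004, -0.0, -1.0]]
contact_force: [0.2, 0.4, -2.1]
grip_width: 0.0392
time: 4.95
tcp_pos: [0.4608, 0.2779, 0.0294]
eef_rot: [[-0.148, 0.989, 0.0], [0.989, 0.148, -0.005], [-0.005, -0.0, -1.0]]
contact_force: [1.1, -0.6, -1.3]
grip_width: 0.0396
```

Gripped at 39.6 mm. I lift it straight up.

```bash
python3 -m pendant '[{"jaw":30,"dx":0,"dy":0,"dz":-0.4,"twist":0},{"jaw":30,"dx":0,"dy":0,"dz":-0.7,"twist":0},{"jaw":30,"dx":0,"dy":0,"dz":-0.8,"twist":0},{"jaw":30,"dx":0,"dy":0,"dz":-0.8,"twist":0},{"jaw":30,"dx":0,"dy":0,"dz":-0.8,"twist":0}]'; python3 -m pendant '[{"jaw":30,"dx":0,"dy":0,"dz":-0.4,"twist":0},{"jaw":30,"dx":0,"dy":0,"dz":0,"twist":0}]'
```

```text
time: 5.58
tcp_pos: [0.4588, 0.2776, 0.119]
eef_rot: [[-0.148, 0.989, -0.005], [0.989, 0.148, -0.007], [-0.006, -0.006, -1.0]]
contact_force: [0.5, 0.3, -2.5]
grip_width: 0.0392
time: 5.82
tcp_pos: [0.4596, 0.278, 0.1312]
eef_rot: [[-0.148, 0.989, -0.002], [0.989, 0.148, -0.005], [-0.005, -0.002, -1.0]]
contact_force: [0.5, -0.2, -3.4]
grip_width: 0.0394
```

```bash
python3 -m pendant '[{"jaw":30,"dx":-0.5,"dy":0.02,"dz":0,"twist":0},{"jaw":30,"dx":-0.9,"dy":0.02,"dz":0,"twist":0},{"jaw":30,"dx":-0.9,"dy":0.02,"dz":0,"twist":0},{"jaw":30,"dx":-0.9,"dy":0.02,"dz":0,"twist":0},{"jaw":30,"dx":-0.9,"dy":0.02,"dz":0,"twist":0}]';python3 -m pendant '[{"jaw":30,"dx":-0.9,"dy":0.02,"dz":0,"twist":0},{"jaw":30,"dx":-0.9,"dy":0.02,"dz":0,"twist":0},{"jaw":30,"dx":-0.9,"dy":0.02,"dz":0,"twist":0},{"jaw":30,"dx":-0.9,"dy":0.02,"dz":0,"twist":0},{"jaw":30,"dx":-0.9,"dy":0.02,"dz":0,"twist":0}]';
python3 -m pendant '[{"jaw":30,"dx":-0.9,"dy":0,"dz":0,"twist":0},{"jaw":30,"dx":-0.9,"dy":0,"dz":0,"twist":0},{"jaw":30,"dx":-0.8,"dy":0,"dz":0,"twist":0},{"jaw":30,"dx":0,"dy":0,"dz":0,"twist":0}]';
python3 -m pendant '[{"jaw":30,"dx":0,"dy":0,"dz":0.3,"twist":0.85},{"jaw":30,"dx":0,"dy":0,"dz":0.3,"twist":0.85},{"jaw":30,"dx":0,"dy":0,"dz":0.3,"twist":0.8},{"jaw":30,"dx":0,"dy":0,"dz":0.3,"twist":0.8},{"jaw":30,"dx":0,"dy":0,"dz":0,"twist":0}]'
```

```text
time: 6.45
tcp_pos: [0.4747, 0.1713, 0.1274]
eef_rot: [[-0.151, 0.988, -0.01], [0.989, 0.151, -0.009], [-0.008, -0.011, -1.0]]
contact_force: [0.5, -0.3, -3.1]
grip_width: 0.0392
time: 7.08
tcp_pos: [0.4904, 0.0521, 0.1235]
eef_rot: [[-0.15, 0.989, -0.021], [0.989, 0.149, -0.012], [-0.009, -0.022, -1.0]]
contact_force: [-0.3, -0.1, -3.0]
grip_width: 0.0393
time: 7.58
tcp_pos: [0.4969, -0.0185, 0.1204]
eef_rot: [[-0.146, 0.989, -0.029], [0.989, 0.146, -0.013], [-0.009, -0.031, -0.999]]
contact_force: [-0.1, 1.0, -1.6]
grip_width: 0.0393
time: 8.2
tcp_pos: [0.4918, -0.0173, 0.0868]
eef_rot: [[0.432, 0.901, -0.037], [0.901, -0.433, -0.01], [-0.025, -0.029, -0.999]]
contact_force: [-0.0, 0.6, -2.8]
grip_width: 0.0393
```

```bash
python3 -m pendant '[{"jaw":30,"dx":0.5,"dy":0.15,"dz":0.3,"twist":0},{"jaw":30,"dx":0.5,"dy":0.15,"dz":0.7,"twist":0},{"jaw":30,"dx":0,"dy":0,"dz":0.7,"twist":0},{"jaw":30,"dx":0,"dy":0,"dz":0.5,"twist":0},{"jaw":30,"dx":0,"dy":0,"dz":0.1,"twist":0}]';python3 -m pendant '[{"jaw":30,"dx":0,"dy":0,"dz":0,"twist":0}]'
```

```text
time: 8.82
tcp_pos: [0.5099, 0.005, 0.0242]
eef_rot: [[0.427, 0.904, -0.036], [0.904, -0.427, -0.009], [-0.023, -0.029, -0.999]]
contact_force: [0.5, 0.1, -2.2]
grip_width: 0.0393
time: 8.95
tcp_pos: [0.5099, 0.0051, 0.0239]
eef_rot: [[0.426, 0.904, -0.036], [0.904, -0.427, -0.009], [-0.024, -0.029, -0.999]]
contact_force: [0.5, -0.4, -2.9]
grip_width: 0.0393
```

```bash
python3 -m pendant '[{"jaw":30,"dx":0,"dy":0,"dz":0.14,"twist":0},{"jaw":30,"dx":0,"dy":0,"dz":0,"twist":0}]';python3 -m pendant '[{"jaw":30,"dx":0,"dy":0,"dz":0.08,"twist":0},{"jaw":30,"dx":0,"dy":0,"dz":0,"twist":0}]'
```

```text
time: 9.2
tcp_pos: [0.5105, 0.0049, 0.021]
eef_rot: [[0.427, 0.904, -0.034], [0.904, -0.427, -0.009], [-0.023, -0.027, -0.999]]
contact_force: [-0.7, 0.4, -2.0]
grip_width: 0.0396
time: 9.45
tcp_pos: [0.5109, 0.0047, 0.0194]
eef_rot: [[0.427, 0.904, -0.033], [0.904, -0.427, -0.009], [-0.022, -0.026, -0.999]]
contact_force: [0.4, -0.6, -1.9]
grip_width: 0.0395
```

```bash
python3 -m pendant '[{"jaw":30,"dx":0,"dy":0,"dz":0.08,"twist":0},{"jaw":30,"dx":0,"dy":0,"dz":0,"twist":0}]';python3 -m pendant '[{"jaw":30,"dx":0,"dy":0,"dz":0.08,"twist":0},{"jaw":30,"dx":0,"dy":0,"dz":0,"twist":0}]'
```

```text
time: 9.7
tcp_pos: [0.5112, 0.0046, 0.0182]
eef_rot: [[0.427, 0.904, -0.032], [0.904, -0.427, -0.009], [-0.022, -0.025, -0.999]]
contact_force: [-0.3, -0.4, -1.2]
grip_width: 0.0393
time: 9.95
tcp_pos: [0.5113, 0.0047, 0.0184]
eef_rot: [[0.427, 0.904, -0.031], [0.904, -0.427, -0.009], [-0.022, -0.024, -0.999]]
contact_force: [0.1, -0.1, -2.7]
grip_width: 0.0393
```

```bash
python3 -m pendant '[{"jaw":30,"dx":0,"dy":0,"dz":0.15,"twist":0},{"jaw":30,"dx":0,"dy":0,"dz":0.1,"twist":0},{"jaw":30,"dx":0,"dy":0,"dz":0,"twist":0}]'; python3 look.py w3
python3 - <<'E'
from bench import r
from h import *
for n in ('scene','top'):
    c=r.camera(n);np.savez(n+'3.npz',**c)
    w=cloud(c);P=near(w,(.508,.004),.06)
    if n=='scene':
        p=c['pixels'];cv2.imwrite('pics/s3.png',cv2.resize(p[180:330,180:380],(800,600),interpolation=2))
E
```

```text
time: 10.32
tcp_pos: [0.5115, 0.0047, 0.0185]
eef_rot: [[0.427, 0.904, -0.028], [0.904, -0.427, -0.01], [-0.021, -0.021, -1.0]]
contact_force: [-0.0, 0.8, -3.5]
grip_width: 0.0393
t 10.375 tcp [0.5116 0.0046 0.0183] yaw 64.73031207292807 F [ 0.9 -0.5 -2.7] w 0.03930220267858849
```

View pics/s3.png

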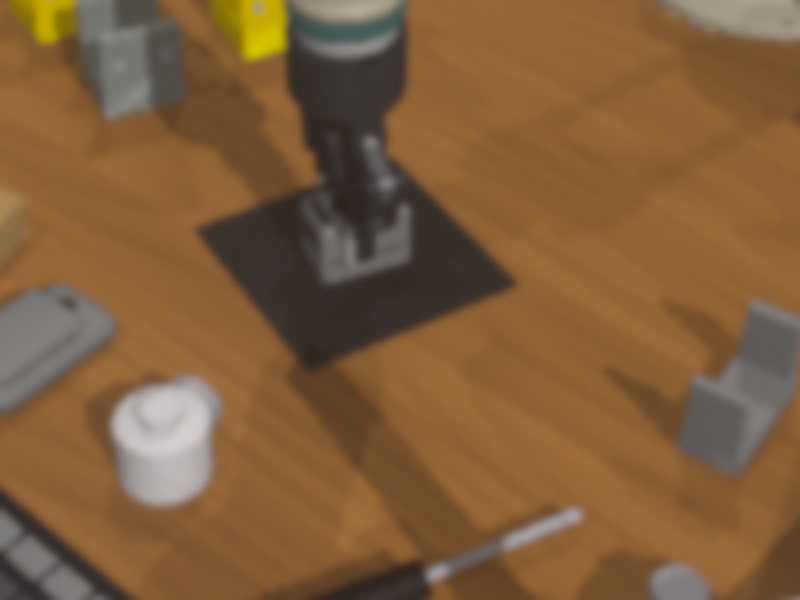

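The unit stands on the mat (z stopped at 18.3 mm and the tilt is relaxing). I release it, rise and take a look from above.

```bash
python3 -m pendant '[{"jaw":85,"dx":0,"dy":0,"dz":0,"twist":0},{"jaw":85,"dx":0,"dy":0,"dz":0,"twist":0},{"jaw":85,"dx":0,"dy":0,"dz":0,"twist":0},{"jaw":85,"dx":0,"dy":0,"dz":0,"twist":0},{"jaw":85,"dx":0,"dy":0,"dz":0,"twist":0}]'; python3 -m pendant '[{"jaw":85,"dx":0,"dy":0,"dz":-0.5,"twist":0},{"jaw":85,"dx":0,"dy":0,"dz":-1,"twist":0},{"jaw":85,"dx":0,"dy":0,"dz":-1,"twist":0},{"jaw":85,"dx":0,"dy":0,"dz":-1,"twist":0},{"jaw":85,"dx":0,"dy":0,"dz":-1,"twist":0}]';python3 -m pendant '[{"jaw":85,"dx":0,"dy":0,"dz":-0.5,"twist":1},{"jaw":85,"dx":0,"dy":0,"dz":-0.5,"twist":1},{"jaw":85,"dx":0,"dy":0,"dz":0,"twist":1},{"jaw":85,"dx":0,"dy":0,"dz":0,"twist":1},{"jaw":85,"dx":0,"dy":0,"dz":0,"twist":1}]'; python3 -m pendant '[{"jaw":85,"dx":0,"dy":0,"dz":0,"twist":1},{"jaw":85,"dx":0,"dy":0,"dz":0,"twist":1},{"jaw":85,"dx":0,"dy":0,"dz":0,"twist":1},{"jaw":85,"dx":0,"dy":0,"dz":0,"twist":1},{"jaw":85,"dx":0,"dy":0,"dz":0,"twist":0}]'; python3 look.py w4
cat > meas.py <<'E'
import sys
from h import *
c=np.load(sys.argv[1]+'.npz');w=cloud(c);x,y,lo,hi=map(float,sys.argv[2:6]);rad=float(sys.argv[6])
P=near(w,(x,y),rad);Q=P[(P[:,2]>lo)&(P[:,2]<hi)];print(len(Q),rect(Q),np.median(Q,0).round(4))
E
python3 meas.py w4 .508 .004 .042 .054 .05; python3 meas.py w4 .508 .004 .055 .07 .05
```

```text
time: 11.1
tcp_pos: [0.5117, 0.0045, 0.0167]
eef_rot: [[0.427, 0.904, -0.029], [0.904, -0.427, -0.01], [-0.021, -0.023, -1.0]]
contact_force: [0.7, -0.7, -0.6]
grip_width: 0.0849
time: 11.72
tcp_pos: [0.5141, 0.0058, 0.1339]
eef_rot: [[0.427, 0.904, -0.032], [0.904, -0.427, -0.009], [-0.022, -0.025, -0.999]]
contact_force: [0.5, -0.2, 0.8]
grip_width: 0.085
time: 12.35
tcp_pos: [0.517, 0.006, 0.1678]
eef_rot: [[0.974, 0.227, -0.02], [0.226, -0.974, -0.011], [-0.022, 0.006, -1.0]]
contact_force: [-0.1, -0.6, 0.3]
grip_width: 0.0857
time: 12.98
tcp_pos: [0.517, 0.0061, 0.1728]
eef_rot: [[0.882, -0.472, -0.014], [-0.472, -0.882, -0.011], [-0.007, 0.017, -1.0]]
contact_force: [-0.2, -0.1, -0.9]
grip_width: 0.0846
t 13.025 tcp [0.5171 0.0061 0.1728] yaw -28.121879416838812 F [ 0.3 -0.1 -0. ] w 0.08502263199615656
2940 (array([506.7,   6.5]), array([40.6, 62. ]), 65.0) [0.5113 0.0102 0.049 ]
1055 (array([506.9,   6.7]), array([27.8, 27.9]), 32.5) [0.5078 0.0081 0.0603]
```

View pics/w4.png

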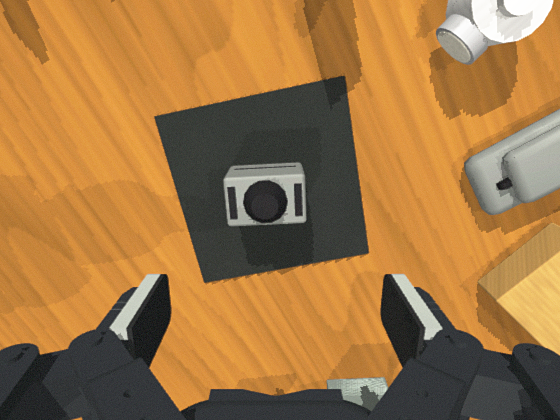

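The unit stands upright on the mat (key at (265,200)), measured at (506.7, 6.5) mm with yaw -25°. I correct and go down.

```bash
python3 -m pendant '[{"jaw":85,"dx":-0.33,"dy":0.08,"dz":0.3,"twist":-0.3},{"jaw":85,"dx":0,"dy":0,"dz":1,"twist":0},{"jaw":85,"dx":0,"dy":0,"dz":1,"twist":0},{"jaw":85,"dx":0,"dy":0,"dz":1,"twist":0},{"jaw":85,"dx":0,"dy":0,"dz":0.7,"twist":0}]';python3 -m pendant '[{"jaw":85,"dx":0,"dy":0,"dz":0,"twist":0}]'
```

```text
time: 13.65
tcp_pos: [0.5099, 0.007, 0.0742]
eef_rot: [[0.912, -0.409, -0.006], [-0.409, -0.912, -0.012], [-0.0, 0.014, -1.0]]
contact_force: [0.6, 0.6, 0.5]
grip_width: 0.0849
time: 13.78
tcp_pos: [0.5088, 0.0071, 0.0733]
eef_rot: [[0.913, -0.408, -0.009], [-0.408, -0.913, -0.012], [-0.003, 0.014, -1.0]]
contact_force: [-0.2, -0.2, -0.0]
grip_width: 0.0848
```

```bash
python3 -m pendant '[{"jaw":85,"dx":-0.06,"dy":0.02,"dz":0.8,"twist":0.08},{"jaw":85,"dx":0,"dy":0,"dz":0.8,"twist":0},{"jaw":85,"dx":0,"dy":0,"dz":0.7,"twist":0},{"jaw":85,"dx":0,"dy":0,"dz":0.1,"twist":0},{"jaw":85,"dx":0,"dy":0,"dz":0,"twist":0}]'
```

```text
time: 14.4
tcp_pos: [0.5118, 0.006, 0.0173]
eef_rot: [[0.91, -0.414, 0.002], [-0.414, -0.91, -0.013], [0.007, 0.011, -1.0]]
contact_force: [0.4, 0.7, 0.6]
grip_width: 0.085
```

```bash
python3 -m pendant '[{"jaw":85,"dx":-0.19,"dy":0.06,"dz":0.25,"twist":0},{"jaw":85,"dx":0,"dy":0,"dz":0,"twist":0}]'; python3 -m pendant '[{"jaw":50,"dx":0,"dy":0,"dz":0,"twist":0},{"jaw":50,"dx":0,"dy":0,"dz":0,"twist":0},{"jaw":50,"dx":0,"dy":0,"dz":0,"twist":0},{"jaw":50,"dx":0,"dy":0,"dz":0,"twist":0},{"jaw":50,"dx":0,"dy":0,"dz":0,"twist":0}]'
```

```text
time: 14.65
tcp_pos: [0.5075, 0.0065, 0.0122]
eef_rot: [[0.91, -0.414, 0.004], [-0.414, -0.91, -0.013], [0.009, 0.01, -1.0]]
contact_force: [-0.5, 0.6, -1.1]
grip_width: 0.0849
time: 15.28
tcp_pos: [0.508, 0.0065, 0.0129]
eef_rot: [[0.91, -0.414, 0.006], [-0.414, -0.91, -0.013], [0.011, 0.01, -1.0]]
contact_force: [0.4, -0.3, 0.5]
grip_width: 0.0612
```

```bash
python3 -m pendant '[{"jaw":50,"dx":0,"dy":0,"dz":-0.4,"twist":0},{"jaw":50,"dx":0,"dy":0,"dz":-1,"twist":0},{"jaw":50,"dx":0,"dy":0,"dz":-1,"twist":0},{"jaw":50,"dx":0,"dy":0,"dz":-1,"twist":0},{"jaw":50,"dx":0,"dy":0,"dz":-1,"twist":0}]';python3 -m pendant '[{"jaw":50,"dx":0.28,"dy":0.5,"dz":-0.6,"twist":0},{"jaw":50,"dx":0.28,"dy":0.9,"dz":-0.1,"twist":0},{"jaw":50,"dx":0.28,"dy":0.9,"dz":-0.1,"twist":0},{"jaw":50,"dx":0.28,"dy":0.9,"dz":-0.1,"twist":0},{"jaw":50,"dx":0.28,"dy":0.9,"dz":-0.1,"twist":0}]';python3 -m pendant '[{"jaw":50,"dx":0.28,"dy":0.9,"dz":-0.1,"twist":0},{"jaw":50,"dx":0.28,"dy":0.9,"dz":-0.1,"twist":0},{"jaw":50,"dx":0,"dy":0,"dz":0,"twist":0}]'; python3 look.py w5
python3 - <<'E'
import numpy as np
c=np.load('w5.npz');print(c['T'].round(3));p=c['T']
from h import *
K=c['camera_matrix'];T=c['T']
P=np.linalg.inv(T)@np.array([.475,-.252,.05,1]);print(K[0,2]+K[0,0]*P[0]/-P[2],K[1,2]-K[1,1]*P[1]/-P[2])
E
```

```text
time: 15.9
tcp_pos: [0.5042, 0.0084, 0.1247]
eef_rot: [[0.91, -0.414, -0.003], [-0.414, -0.91, -0.013], [0.003, 0.013, -1.0]]
contact_force: [0.1, -0.5, -2.7]
grip_width: 0.0616
time: 16.52
tcp_pos: [0.4934, -0.1001, 0.1559]
eef_rot: [[0.912, -0.41, 0.002], [-0.41, -0.912, -0.013], [0.007, 0.011, -1.0]]
contact_force: [0.9, 1.0, -2.6]
grip_width: 0.0615
time: 16.9
tcp_pos: [0.4864, -0.1491, 0.1625]
eef_rot: [[0.911, -0.412, 0.001], [-0.412, -0.911, -0.013], [0.007, 0.011, -1.0]]
contact_force: [-0.1, -0.2, -2.7]
grip_width: 0.0611
t 16.95 tcp [ 0.4861 -0.1481  0.1623] yaw -24.28850916085228 F [ 0.1  1.2 -2.5] w 0.06167942714722985
[[ 0.911  0.393  0.124  0.518]
 [-0.412  0.864  0.288 -0.077]
 [ 0.006 -0.314  0.949  0.304]
 [ 0.     0.     0.     1.   ]]
314.74611651895106 316.430330187767
```

```bash
for a in ".055 .08" ".02 .03" ".01 .08"; do python3 meas.py w5 .475 -.252 $a .056; done; cp pics/w5.png pics/w5v.png
```

```text
0 (array([0., 0.]), array([0., 0.]), 0.0) [nan nan nan]
0 (array([0., 0.]), array([0., 0.]), 0.0) [nan nan nan]
0 (array([0., 0.]), array([0., 0.]), 0.0) [nan nan nan]
  return _methods._mean(a, axis=axis, dtype=dtype,
  ret = um.true_divide(
  return _methods._mean(a, axis=axis, dtype=dtype,
  ret = um.true_divide(
  return _methods._mean(a, axis=axis, dtype=dtype,
  ret = um.true_divide(
```

View pics/w5v.png

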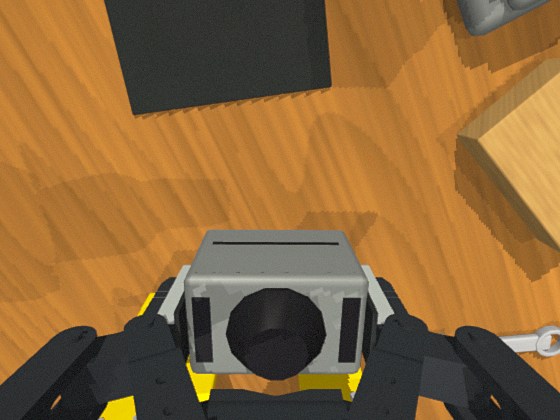

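The held unit sits level (key at (277,333)), but it hides the holder. I go past the holder at height, so the wrist camera sees the unit and the holder together.

```bash
python3 -m pendant '[{"jaw":50,"dx":0.16,"dy":0.7,"dz":-0.05,"twist":0},{"jaw":50,"dx":0.16,"dy":1,"dz":-0.05,"twist":0},{"jaw":50,"dx":0.16,"dy":1,"dz":-0.05,"twist":0},{"jaw":50,"dx":0.16,"dy":1,"dz":-0.05,"twist":0},{"jaw":50,"dx":0.16,"dy":1,"dz":-0.05,"twist":0}]';python3 -m pendant '[{"jaw":50,"dx":0.16,"dy":1,"dz":-0.05,"twist":0},{"jaw":50,"dx":0.16,"dy":1,"dz":-0.05,"twist":0},{"jaw":50,"dx":0.16,"dy":1,"dz":-0.05,"twist":0},{"jaw":50,"dx":0,"dy":0,"dz":0,"twist":0}]'; python3 look.py w6;  for a in ".055 .08" ".02 .03" ".01 .08"; do python3 meas.py w6 .475 -.252 $a .056; done
python3 - <<'E'
from h import *
from bench import r
s=r.state();c=np.load('w6.npz');w=cloud(c).reshape(-1,3);z=s['tcp_pos'][2]
P=near(w,s['tcp_pos'],.05)
for lo,hi in((.032,.039),(.039,.05)):
    Q=P[(P[:,2]>z+lo)&(P[:,2]<z+hi)];print(len(Q),rect(Q),np.median(Q,0))
E
```

```text
time: 17.58
tcp_pos: [0.4546, -0.2645, 0.1699]
eef_rot: [[0.915, -0.404, -0.001], [-0.404, -0.915, -0.011], [0.003, 0.01, -1.0]]
contact_force: [-0.1, -0.5, -2.2]
grip_width: 0.0612
time: 18.08
tcp_pos: [0.4334, -0.3421, 0.1745]
eef_rot: [[0.915, -0.404, -0.002], [-0.404, -0.915, -0.011], [0.002, 0.011, -1.0]]
contact_force: [-0.4, 1.0, -3.2]
grip_width: 0.0612
t 18.125 tcp [ 0.4334 -0.3408  0.1743] yaw -23.7847726315336 F [-0.2  0.1 -2.7] w 0.061630963246091595
3303 (array([ 474.3, -255.4]), array([65.7, 61.7]), 65.5) [ 0.4762 -0.2396  0.0685]
5911 (array([ 474.3, -255.1]), array([48.5, 62.1]), 65.7) [ 0.4745 -0.254   0.0249]
9867 (array([ 473.7, -256.3]), array([67.7, 62.1]), 65.5) [ 0.4756 -0.2503  0.0256]
12748 (array([ 433.1, -341.5]), array([40.8, 88.6]), 65.6) [ 0.43840056 -0.33543719  0.2104732 ]
8488 (array([ 434. , -339.7]), array([29.1, 99.1]), 66.8) [ 0.43504487 -0.33678093  0.21985591]
```

View pics/w6.png

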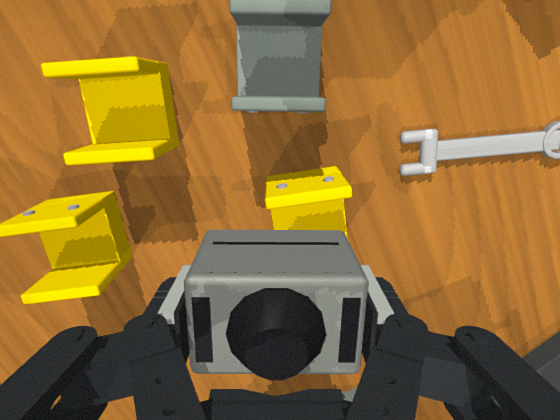

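Holder by wrist view: (474.3, -255.2), yaw -24.4°, seat at 25 mm. The unit is held in line with the TCP at the same yaw. I go back above the holder.

```bash
python3 -m pendant '[{"jaw":50,"dx":0.03,"dy":-0.8,"dz":0,"twist":0},{"jaw":50,"dx":0.03,"dy":-0.8,"dz":0,"twist":0},{"jaw":50,"dx":0.03,"dy":-0.8,"dz":0,"twist":0},{"jaw":50,"dx":0.02,"dy":-0.8,"dz":0.4,"twist":0},{"jaw":50,"dx":0,"dy":-0.6,"dz":0.8,"twist":0}]';python3 -m pendant '[{"jaw":50,"dx":0,"dy":0,"dz":0.8,"twist":0},{"jaw":50,"dx":0,"dy":0,"dz":0.8,"twist":0},{"jaw":50,"dx":0,"dy":0,"dz":0.2,"twist":0},{"jaw":50,"dx":0,"dy":0,"dz":0,"twist":0}]'
```

```text
time: 18.75
tcp_pos: [0.4773, -0.244, 0.1441]
eef_rot: [[0.917, -0.4, 0.0], [-0.4, -0.917, -0.006], [0.003, 0.005, -1.0]]
contact_force: [0.4, -0.5, -3.6]
grip_width: 0.0612
time: 19.25
tcp_pos: [0.4781, -0.2337, 0.0974]
eef_rot: [[0.92, -0.391, -0.002], [-0.391, -0.92, -0.0], [-0.001, 0.001, -1.0]]
contact_force: [1.7, -0.3, -3.3]
grip_width: 0.0611
```

```bash
python3 -m pendant '[{"jaw":50,"dx":0.1,"dy":0.4,"dz":0,"twist":0.06},{"jaw":50,"dx":0.1,"dy":0.4,"dz":0,"twist":0.06},{"jaw":50,"dx":0,"dy":0,"dz":0,"twist":0},{"jaw":50,"dx":0,"dy":0,"dz":0,"twist":0}]'
```

```text
time: 19.75
tcp_pos: [0.4758, -0.2567, 0.0998]
eef_rot: [[0.911, -0.413, 0.002], [-0.413, -0.911, -0.003], [0.003, 0.002, -1.0]]
contact_force: [0.1, -0.5, -2.6]
grip_width: 0.0615
```

```bash
python3 -m pendant '[{"jaw":50,"dx":-0.08,"dy":-0.03,"dz":0.3,"twist":0},{"jaw":50,"dx":0,"dy":0,"dz":0.3,"twist":0},{"jaw":50,"dx":0,"dy":0,"dz":0,"twist":0}]'
python3 - <<'E'
from h import *
from bench import r
print(r.state()['tcp_pos'])
c=r.camera('scene');cv2.imwrite('pics/s7.png',cv2.resize(c['pixels'][120:240,140:300],(800,600),interpolation=2))
E
```

```text
time: 20.12
tcp_pos: [0.4737, -0.2548, 0.0834]
eef_rot: [[0.911, -0.413, 0.002], [-0.413, -0.911, -0.002], [0.002, 0.001, -1.0]]
contact_force: [-0.2, 0.4, -2.7]
grip_width: 0.0611
[ 0.47373786 -0.25478109  0.08342519]
```

View pics/s7.png

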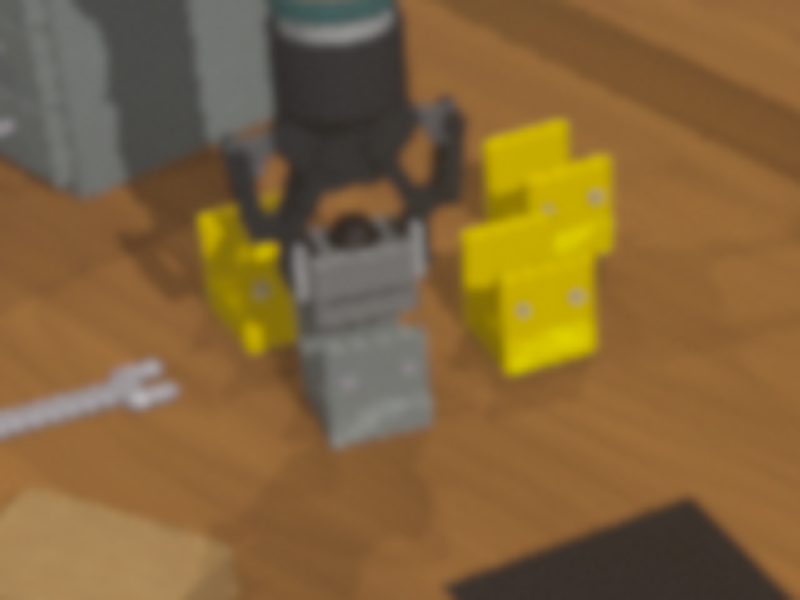

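The unit hangs above the holder, aligned (unit at (360,275), bracket at (370,385)), and the fingers clear the yellow brackets. I lower it in small rows.

```bash
python3 -m pendant '[{"jaw":50,"dx":0,"dy":0,"dz":0.3,"twist":0},{"jaw":50,"dx":0,"dy":0,"dz":0.3,"twist":0},{"jaw":50,"dx":0,"dy":0,"dz":0,"twist":0}]'
```

```text
time: 20.55
tcp_pos: [0.4741, -0.2548, 0.0676]
eef_rot: [[0.911, -0.413, 0.002], [-0.413, -0.911, -0.003], [0.003, 0.001, -1.0]]
contact_force: [0.1, -0.7, -2.6]
grip_width: 0.0611
```

```bash
python3 -m pendant '[{"jaw":50,"dx":0,"dy":0,"dz":0.4,"twist":0},{"jaw":50,"dx":0,"dy":0,"dz":0.4,"twist":0},{"jaw":50,"dx":0,"dy":0,"dz":0.25,"twist":0},{"jaw":50,"dx":0,"dy":0,"dz":0,"twist":0}]'
```

```text
time: 21.05
tcp_pos: [0.4741, -0.2548, 0.0392]
eef_rot: [[0.911, -0.413, 0.002], [-0.413, -0.911, -0.002], [0.002, 0.001, -1.0]]
contact_force: [-1.0, -0.1, -2.7]
grip_width: 0.0613
```

```bash
python3 -m pendant '[{"jaw":50,"dx":0,"dy":0,"dz":0.12,"twist":0},{"jaw":50,"dx":0,"dy":0,"dz":0,"twist":0}]'; python3 -m pendant '[{"jaw":50,"dx":0,"dy":0,"dz":0.1,"twist":0},{"jaw":50,"dx":0,"dy":0,"dz":0,"twist":0}]'; python3 -m pendant '[{"jaw":50,"dx":0,"dy":0,"dz":0.1,"twist":0},{"jaw":50,"dx":0,"dy":0,"dz":0,"twist":0}]'
```

```text
time: 21.3
tcp_pos: [0.4744, -0.255, 0.0362]
eef_rot: [[0.911, -0.413, 0.002], [-0.413, -0.911, -0.003], [0.003, 0.001, -1.0]]
contact_force: [0.4, -0.7, -3.2]
grip_width: 0.0613
time: 21.55
tcp_pos: [0.4752, -0.2555, 0.0356]
eef_rot: [[0.911, -0.413, 0.004], [-0.413, -0.911, -0.004], [0.005, 0.002, -1.0]]
contact_force: [-0.3, -0.6, -2.2]
grip_width: 0.0615
time: 21.8
tcp_pos: [0.4757, -0.2556, 0.0354]
eef_rot: [[0.911, -0.413, 0.006], [-0.413, -0.911, -0.005], [0.008, 0.002, -1.0]]
contact_force: [0.4, -0.3, -2.6]
grip_width: 0.061
```

```bash
python3 -m pendant '[{"jaw":85,"dx":0,"dy":0,"dz":0,"twist":0},{"jaw":85,"dx":0,"dy":0,"dz":0,"twist":0},{"jaw":85,"dx":0,"dy":0,"dz":0,"twist":0},{"jaw":85,"dx":0,"dy":0,"dz":0,"twist":0}]';python3 -m pendant '[{"jaw":85,"dx":0,"dy":0,"dz":-0.5,"twist":0},{"jaw":85,"dx":0,"dy":0,"dz":-1,"twist":0},{"jaw":85,"dx":0,"dy":0,"dz":-1,"twist":0},{"jaw":85,"dx":0,"dy":0,"dz":-1,"twist":0},{"jaw":85,"dx":0,"dy":0,"dz":-1,"twist":0}]';python3 -m pendant '[{"jaw":0,"dx":0,"dy":0.6,"dz":-0.5,"twist":0},{"jaw":0,"dx":0,"dy":0.6,"dz":0,"twist":0},{"jaw":0,"dx":0,"dy":0,"dz":0,"twist":0},{"jaw":0,"dx":0,"dy":0,"dz":0,"twist":0},{"jaw":0,"dx":0,"dy":0,"dz":0,"twist":0}]';python3 -m pendant '[{"jaw":0,"dx":0,"dy":0,"dz":0,"twist":0},{"jaw":0,"dx":0,"dy":0,"dz":0,"twist":0}]';python3 look.py w8; for a in ".060 .0695" ".0695 .074" ".08 .09" ".02 .03"; do python3 meas.py w8 .475 -.255 $a .052; done
```

```text
time: 22.3
tcp_pos: [0.4763, -0.2561, 0.0354]
eef_rot: [[0.911, -0.413, 0.007], [-0.413, -0.911, -0.006], [0.009, 0.002, -1.0]]
contact_force: [0.4, -0.8, -0.0]
grip_width: 0.085
time: 22.92
tcp_pos: [0.4747, -0.2549, 0.1522]
eef_rot: [[0.911, -0.413, 0.005], [-0.413, -0.911, -0.004], [0.006, 0.002, -1.0]]
contact_force: [0.0, 0.1, -0.1]
grip_width: 0.0852
time: 23.55
tcp_pos: [0.4608, -0.2847, 0.1657]
eef_rot: [[0.91, -0.414, 0.005], [-0.414, -0.91, -0.005], [0.007, 0.002, -1.0]]
contact_force: [0.5, -0.4, 0.2]
grip_width: -0.0001
time: 23.8
tcp_pos: [0.4607, -0.284, 0.1648]
eef_rot: [[0.911, -0.413, 0.004], [-0.413, -0.911, -0.003], [0.005, 0.001, -1.0]]
contact_force: [0.1, 0.3, -0.5]
grip_width: -0.0002
t 23.85 tcp [ 0.4607 -0.2839  0.1648] yaw -24.406572986491643 F [-1.  -0.2  0. ] w -0.000260118057300139
2822 (array([ 474.6, -255.5]), array([66.5, 63. ]), 65.3) [ 0.4756 -0.2421  0.0685]
3754 (array([ 475.2, -255. ]), array([64.2, 61.4]), 65.3) [ 0.4756 -0.254   0.0708]
1096 (array([ 475.2, -255.7]), array([23.7, 24.3]), 82.5) [ 0.4753 -0.2551  0.0827]
176 (array([ 485.2, -231.6]), array([14.7, 61.2]), 66.1) [ 0.4866 -0.2354  0.0249]
```

View pics/w8.png

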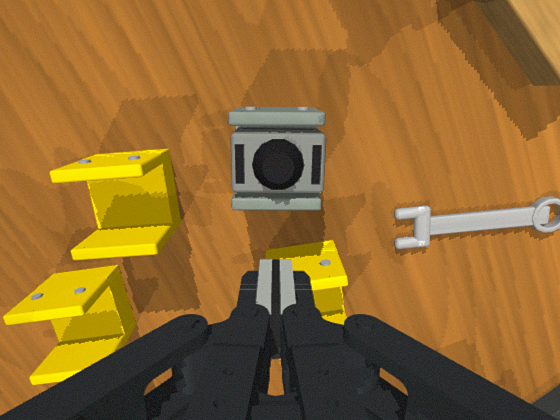

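The unit is fully home. Its top is at 71 mm and flush in the bracket, and the key at (278,164) is at (475.2, -255.5, 83). Now over the key with the fingers shut.

```bash
python3 -m pendant '[{"jaw":0,"dx":0.03,"dy":-0.6,"dz":0.3,"twist":0},{"jaw":0,"dx":0.03,"dy":-0.6,"dz":0.4,"twist":0},{"jaw":0,"dx":0,"dy":0,"dz":0.6,"twist":0},{"jaw":0,"dx":0,"dy":0,"dz":0.6,"twist":0},{"jaw":0,"dx":0,"dy":0,"dz":0,"twist":0}]'
```

```text
time: 24.48
tcp_pos: [0.4753, -0.2534, 0.1129]
eef_rot: [[0.912, -0.411, 0.002], [-0.411, -0.912, -0.002], [0.003, 0.001, -1.0]]
contact_force: [0.7, -0.1, -0.1]
grip_width: -0.0006
```

```bash
python3 -m pendant '[{"jaw":0,"dx":0.03,"dy":0.07,"dz":0.4,"twist":0},{"jaw":0,"dx":0,"dy":0,"dz":0.4,"twist":0},{"jaw":0,"dx":0,"dy":0,"dz":0.12,"twist":0},{"jaw":0,"dx":0,"dy":0,"dz":0,"twist":0},{"jaw":0,"dx":0,"dy":0,"dz":0,"twist":0}]'
```

```text
time: 25.1
tcp_pos: [0.4757, -0.2562, 0.0886]
eef_rot: [[0.912, -0.411, 0.003], [-0.411, -0.912, -0.003], [0.004, 0.001, -1.0]]
contact_force: [-0.1, -0.1, 0.1]
grip_width: -0.0002
```

```bash
python3 -m pendant '[{"jaw":0,"dx":0,"dy":0,"dz":0.12,"twist":0}]';python3 -m pendant '[{"jaw":0,"dx":0,"dy":0,"dz":0.1,"twist":0}]';python3 -m pendant '[{"jaw":0,"dx":0,"dy":0,"dz":0.04,"twist":0}]';python3 -m pendant '[{"jaw":0,"dx":0,"dy":0,"dz":0.0,"twist":0}]'
```

```text
time: 25.22
tcp_pos: [0.476, -0.2565, 0.086]
eef_rot: [[0.911, -0.411, 0.004], [-0.411, -0.911, -0.003], [0.005, 0.002, -1.0]]
contact_force: [-0.1, -0.0, -0.1]
grip_width: -0.0
time: 25.35
tcp_pos: [0.4761, -0.2566, 0.0835]
eef_rot: [[0.911, -0.411, 0.004], [-0.411, -0.911, -0.004], [0.005, 0.002, -1.0]]
contact_force: [0.1, 0.7, -0.1]
grip_width: 0.0001
time: 25.48
tcp_pos: [0.4761, -0.2566, 0.0825]
eef_rot: [[0.911, -0.411, 0.004], [-0.411, -0.911, -0.004], [0.005, 0.002, -1.0]]
contact_force: [-0.0, 0.2, 0.7]
grip_width: 0.0004
time: 25.6
tcp_pos: [0.4761, -0.2566, 0.0825]
eef_rot: [[0.911, -0.411, 0.004], [-0.411, -0.912, -0.004], [0.005, 0.002, -1.0]]
contact_force: [-0.5, -0.4, 1.0]
grip_width: -0.0001
```

```bash
for i in 1; do python3 -m pendant '[{"jaw":0,"dx":0,"dy":0,"dz":0.04,"twist":0}]';python3 -m pendant '[{"jaw":0,"dx":0,"dy":0,"dz":0.04,"twist":0}]';python3 -m pendant '[{"jaw":0,"dx":0,"dy":0,"dz":0.03,"twist":0}]'; done | grep -E "tcp|force"
```

```text
tcp_pos: [0.4761, -0.2566, 0.0816]
contact_force: [-0.2, 0.8, 1.3]
tcp_pos: [0.4761, -0.2566, 0.0807]
contact_force: [-0.6, 0.3, 1.0]
tcp_pos: [0.4761, -0.2566, 0.08]
contact_force: [-0.4, 0.3, 1.2]
```

```bash
(python3 -m pendant '[{"jaw":0,"dx":0,"dy":0,"dz":0.03,"twist":0}]';python3 -m pendant '[{"jaw":0,"dx":0,"dy":0,"dz":0.02,"twist":0}]') | grep -E "time|tcp|force"
```

```text
time: 26.1
tcp_pos: [0.4761, -0.2566, 0.0792]
contact_force: [-0.1, -0.3, 2.1]
time: 26.22
tcp_pos: [0.4762, -0.2566, 0.079]
contact_force: [0.2, 1.5, 4.4]
```

```bash
(python3 -m pendant '[{"jaw":0,"dx":0,"dy":0,"dz":0,"twist":0}]';python3 -m pendant '[{"jaw":0,"dx":0,"dy":0,"dz":0.01,"twist":0}]') | grep -E "time|tcp|force"
```

```text
time: 26.35
tcp_pos: [0.4761, -0.2566, 0.0791]
contact_force: [-0.2, 0.4, 2.7]
time: 26.48
tcp_pos: [0.4761, -0.2566, 0.079]
contact_force: [-1.2, 1.0, 5.0]
```

```bash
(python3 -m pendant '[{"jaw":0,"dx":0,"dy":0,"dz":0.003,"twist":0},{"jaw":0,"dx":0,"dy":0,"dz":0.003,"twist":0}]';python3 -m pendant '[{"jaw":0,"dx":0,"dy":0,"dz":0.004,"twist":0},{"jaw":0,"dx":0,"dy":0,"dz":0.004,"twist":0}]') | grep -E "time|tcp|force"
```

```text
time: 26.72
tcp_pos: [0.4761, -0.2566, 0.079]
contact_force: [-1.2, 1.1, 3.5]
time: 26.98
tcp_pos: [0.4761, -0.2566, 0.079]
contact_force: [-0.6, 0.6, 5.6]
```

```bash
(python3 -m pendant '[{"jaw":0,"dx":0,"dy":0,"dz":0.002,"twist":0},{"jaw":0,"dx":0,"dy":0,"dz":0.003,"twist":0}]';python3 -m pendant '[{"jaw":0,"dx":0,"dy":0,"dz":0.002,"twist":0},{"jaw":0,"dx":0,"dy":0,"dz":0.003,"twist":0}]';python3 -m pendant '[{"jaw":0,"dx":0,"dy":0,"dz":0.002,"twist":0},{"jaw":0,"dx":0,"dy":0,"dz":0.003,"twist":0}]';python3 -m pendant '[{"jaw":0,"dx":0,"dy":0,"dz":0.002,"twist":0},{"jaw":0,"dx":0,"dy":0,"dz":0.003,"twist":0}]';python3 -m pendant '[{"jaw":0,"dx":0,"dy":0,"dz":0.002,"twist":0},{"jaw":0,"dx":0,"dy":0,"dz":0.003,"twist":0}]') | grep -E "time|tcp|force"
```

```text
time: 27.22
tcp_pos: [0.4762, -0.2566, 0.079]
contact_force: [-1.9, 0.2, 4.9]
time: 27.48
tcp_pos: [0.4761, -0.2566, 0.079]
contact_force: [-1.1, 0.6, 4.9]
time: 27.72
tcp_pos: [0.4762, -0.2566, 0.079]
contact_force: [-1.5, 0.2, 5.3]
time: 27.98
tcp_pos: [0.4761, -0.2566, 0.079]
contact_force: [-0.9, 1.6, 5.7]
time: 28.22
tcp_pos: [0.4761, -0.2566, 0.079]
contact_force: [-1.0, 1.1, 6.0]
```

Held at the click (z 79.0 mm, 2.7–6 N) for about 2 s. Now the full press.

```bash
(python3 -m pendant '[{"jaw":0,"dx":0,"dy":0,"dz":0.1,"twist":0}]';python3 -m pendant '[{"jaw":0,"dx":0,"dy":0,"dz":0.08,"twist":0}]';python3 -m pendant '[{"jaw":0,"dx":0,"dy":0,"dz":0.05,"twist":0}]') | grep -E "time|tcp|force"
```

```text
time: 28.35
tcp_pos: [0.4761, -0.2566, 0.0768]
contact_force: [-2.5, 1.3, 6.7]
time: 28.48
tcp_pos: [0.4762, -0.2566, 0.0751]
contact_force: [-2.1, 1.2, 8.0]
time: 28.6
tcp_pos: [0.4762, -0.2566, 0.0743]
contact_force: [-1.4, 0.8, 9.0]
```

```bash
(python3 -m pendant '[{"jaw":0,"dx":0,"dy":0,"dz":0.05,"twist":0}]';python3 -m pendant '[{"jaw":0,"dx":0,"dy":0,"dz":0.04,"twist":0}]') | grep -E "time|tcp|force"
```

```text
time: 28.72
tcp_pos: [0.4762, -0.2566, 0.0737]
contact_force: [-2.2, 2.9, 14.0]
time: 28.85
tcp_pos: [0.4762, -0.2566, 0.0737]
contact_force: [-2.9, 1.8, 13.4]
```

Bottomed at 73.7 mm and 14 N, well past the 9 N stop. Now I let it come up and back away.

```bash
python3 -m pendant '[{"jaw":0,"dx":0,"dy":0,"dz":-0.3,"twist":0},{"jaw":0,"dx":0,"dy":0,"dz":-0.6,"twist":0},{"jaw":0,"dx":0,"dy":0,"dz":-1,"twist":0},{"jaw":0,"dx":0,"dy":0,"dz":-1,"twist":0},{"jaw":0,"dx":0,"dy":0,"dz":-1,"twist":0}]' >/dev/null;python3 -m pendant '[{"jaw":0,"dx":0,"dy":0.8,"dz":0,"twist":0},{"jaw":0,"dx":0,"dy":0.6,"dz":0,"twist":0},{"jaw":0,"dx":0,"dy":0,"dz":0,"twist":0}]'; python3 look.py w9; for a in ".060 .0695" ".0695 .074" ".08 .09"; do python3 meas.py w9 .475 -.255 $a .052; done
python3 - <<'E'
from h import *
from bench import r
c=r.camera('top');a=np.load('top0.npz')['pixels'].astype(int);d=np.abs(a-c['pixels']).max(2)>60
p=c['pixels'].copy();cv2.imwrite('pics/top9.png',p)
E
```

```text
time: 29.85
tcp_pos: [0.46, -0.2906, 0.1725]
eef_rot: [[0.911, -0.411, 0.004], [-0.411, -0.911, -0.004], [0.006, 0.002, -1.0]]
contact_force: [0.8, 0.6, 0.3]
grip_width: 0.0001
t 29.9 tcp [ 0.46   -0.29    0.1722] yaw -24.26786821330555 F [ 0.3 -0.6  0.3] w -4.0992683348456356e-05
2617 (array([ 474.6, -255.5]), array([66.2, 62.9]), 65.1) [ 0.4757 -0.2431  0.0685]
3622 (array([ 475., -255.]), array([64.3, 61.8]), 65.4) [ 0.4753 -0.2543  0.0709]
1052 (array([ 475.1, -255.5]), array([24. , 23.7]), 72.0) [ 0.4753 -0.2552  0.0828]
```

View pics/top9.png

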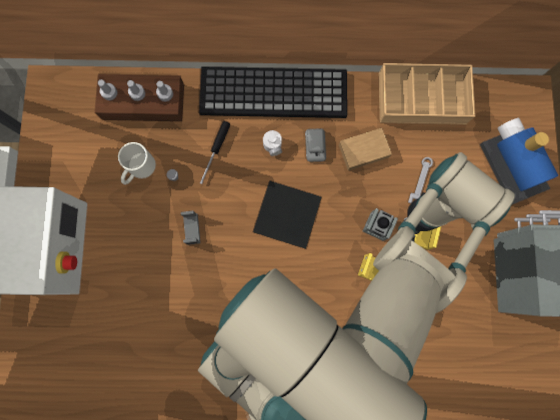

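The unit is in the holder at (380,223), and the dock at (190,228) is empty. The mouse, setter, driver, collet, carton, mug and spanner are where they were. The key is back up at 82.8 mm and the robot touches nothing.

```bash
python3 -c "
from bench import r
print(r.close_job())"
```

```text
the job is handed in; nothing more can be done
None
```

The job is done and handed in at about 30 s of the 72 s allowed.

**What I did:**
- I took the unit from the dock by its long faces, set it upright on the mat and let go.
- I took it again by its end faces, lowered it into the grey holder and let go.
- With the fingers shut, I pressed the key to the first click and held it for about 2 s. The tip stayed at 79.0–79.1 mm and the readings ran from 2.7 to 6.0 N.
- I then pressed the key fully down to 73.7 mm at about 14 N and let it come up.

**Last checks:**
- **Placing:** the unit's top is at 70.9 mm against 71 expected. Its centre is at (475, -255) mm and the holder's at (474.3, -255.2), so the ends are flush to about 1 mm.
- **Key:** its top is back up at 82.8 mm.
- **Bystanders:** they look unmoved in the final top view, which I compared only by eye. The arm hides part of the yellow brackets there.

**Disagreements:**
- The tool drifted and tilted by up to about 2° while carrying the unit to the mat. It settled flat on release.
- The first overhead estimate of the holder differed from the wrist camera by about 3 mm. I used the wrist value.
- The force readings carry about 1 N of noise, so the 6.0 N at the end of the hold came near the 6.5 N second stage. The tip height did not change, so I see no sign that the stage began.

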